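Sound a blind bore with the bench depth gauge and lock it

TASK

Check the depth of the blind bore in the steel block: loosen the black clamp lever of the blue bench gauge, lower the probe gently by its red knob until its sprung foot bears lightly on the bottom of the bore, then swing the lever back to lock the probe at that height and let go. Never ram the foot into the bottom, and leave the cup, the bolt and the yellow case where they are.

Things in the scene. Friction and masses are not known exactly. Their poses are not given: they have to be found in the camera images.
- knob (a point): centre of the red knob (24 mm diameter, 24 mm high) on top of the probe's upright 12 mm square rod; z up. The probe only slides straight up and down through the blue head, whose top is 165 mm above the table. Loose, it stays where it is left: about 3 N pushes it down, 7 N pulls it up, and its drag keeps the foot pressed when the knob is let go. Clamped, it holds against about 15 N
- probe: the probe: rod, red knob on top, 10 mm brass foot below. Origin on the rod's axis, 172 mm below the knob's centre, at the tip of the foot when the foot is not pushed in; z up. Travel 85 mm; the foot starts 13 to 25 mm above the block's top. The foot is sprung: it yields 6 mm into the rod, 1 N to start and 10 N fully in, then it is hard
- block: rust-brown steel block 100 x 90 x 60 mm, fixed on the gauge's base with its underside 20 mm above the table; origin at the centre of its underside, z up. A vertical blind bore of 22 mm diameter opens in the middle of its top, right under the probe. The bore's depth is unknown, between 18 and 48 mm: it must be felt. More than 15 N on its bottom counts as ramming
- lever (a joint): angle of the clamp lever in rad, growing anticlockwise seen from above: 0 = loose (end stop), 1.65 = clamped (end stop). The cam bites from about 1.0 up; it is locked above 1.3, and stays where it is left. It starts clamped. It takes 2 N at its post to swing, about 6 N where the cam bites
- post (a point): centre of the upright black round post (14 mm diameter, orange top) at the lever's free end, to pinch or push; 80 mm from the pivot, 198 mm above the table. Its top is 18 mm above this point, the top of the lever's bar 22 mm below it
- pivot (a point): point on the lever's upright pivot axis, at the height of the post's centre; fixed on the gauge. Its x axis is the gauge's forward axis (away from the robot at yaw 0), z up. The lever points 0.61 rad anticlockwise from this x axis when its joint reads 0. The probe's rod stands 22.5 mm from it along -y
- cup: white paper-coloured cup, 80 mm across, 95 mm high, origin under its centre: leave alone
- bolt_mid (a point): middle of a steel hex bolt standing on its 36 mm head, 75 mm high: leave alone
- gauge_case: closed yellow plastic case 110 x 60 x 28 mm, origin under its centre: leave alone

How it is judged:
On the way, in this order (a step that is already met when the one before it is completed fails the run):
1. the clamp lever is loosened (below 0.6 rad) (value of joint lever below 0.6 rad), for 0.2 s.
2. with the lever still loose, the foot bears on the bottom of the bore with more than 1 N (contact force between probe and block above 1 N and value of joint lever below 0.7 rad), for 0.3 s.
3. the lever is locked (above 1.3 rad) with the foot still bearing on the bottom (contact force between probe and block above 1 N and value of joint lever above 1.3 rad), for 0.3 s.
At the end, for the whole second after the job is handed in: The probe's foot bears on the bottom of the bore with more than 1 N, the probe is at rest, and the clamp lever is locked (above 1.3 rad) (all of step 3 and linear speed of probe below 0.01 m/s); the robot touches nothing.
It fails at once if the probe's foot is rammed into the bottom of the bore (more than 15 N) (contact force between probe and block above 15 N).
It fails at once if the cup is moved by more than 20 mm (distance of cup from where it was at the start of the episode above 0.02 m).
It fails at once if the bolt is moved by more than 20 mm (distance of bolt_mid from where it was at the start of the episode above 0.02 m).
It fails at once if the yellow case is moved by more than 20 mm (distance of gauge_case from where it was at the start of the episode above 0.02 m).
It also fails if it takes over 67 s, if anything falls off the work surface, if the arm or the gripper's body presses on something with over 40 N, if the wrist force passes 120 N, or if a joint passes its speed limit or range.

ROBOT

A 6-joint arm with a two-finger parallel gripper is mounted at the origin on the work surface. World frame = base frame: x ahead of the robot, y to its left, z up, the work surface at z = 0. Lengths are in m, angles in rad, forces in N, time in s.
With the tool pointing down it reaches from about 0.325 to 0.925 m from the base axis. Payload 3.1 kg.
Tool frame: the origin (TCP) lies at the very end of the fingers, on their centre line; the grasp point (between the pads) lies 19 mm behind it; x points along the fingers, y is the direction in which the jaws open and shut, and the axes are right-handed (so a half turn about x gives the same grasp; the last joint's range is limited). The gripper opens to 85 mm and grips with 20 to 120 N. Pads are 22 mm wide; open, the fingers measure 114 mm over their backs; the gripper's body (76 mm by 85 mm) begins 54 mm behind the grasp point. The pads swing forward as they close: fully open they stand 13 mm farther back than shut.
Start: joints at [1.044, 0.217, 1.613, -0, 1.311, -0.112], TCP at [0.252, 0.572, 0.231] pointing down, gripper open.
Joint ranges: [-2.75, 2.75], [-0.78, 2.1], [0.31, 2.55], [-1.13, 4.27], [0.13, 2.63], [-2.58, 2.58]. Speed limits (rad/s): [2.79, 2.79, 3.14, 3.14, 3.14, 3.14].

INTERFACE

Orientations are given as a rotation vector (axis times angle).
In Python, from station import env gives the robot as it stands.
- The arm moves only by the tool arm_command, never from a script. Its argument "series" is one flat list of numbers, 6 for each row, row after row: the shift along the world's x, y, z as a fraction of full scale, then the turn, a rotation vector about the world's x, y, z as a fraction of full scale. In form: [x, y, z, ax, ay, az, x, y, z, ax, ay, az, ...]. A call has 1 to 5 rows; each row is the pose to reach, as a shift and turn from the pose commanded when the call began; what a row does not reach only later rows make up. Full scale, the value 1, is 100 cm for a shift and 90 degrees for a turn. A row lasts 1/12 s, in which the tool goes at most 41.7 mm and 7.16 degrees, less where a joint would pass 70% of its speed; a pose out of reach is approached as far as the arm can. A call with a number of a shift or a turn outside -1 to 1 is refused whole. A call with a gripper value outside its range is refused whole. "fingers" is the gripper's target within -1 to 1 (shut at 1, half-way at 0, fully open at -1), set as the call begins (left out, the last holds). The fingers move at their own pace and stop on an object; "force" is the grip in N (left out, the last holds). Time passes only in rows, so rows that repeat a pose let the fingers close. It gives the time, the measured TCP pose, the force and the opening at its end, in the units of the state.
- env.get_obs(): the state, without advancing time (a new reading comes with each control period).
- env.camera(name): name is "scene" or "side" or "wrist"; returns (picture, depth): 480x640x3 uint8, red, green, blue; 480x640 float32, m along the optical axis (not along the pixel's ray), 0 where there is no reading.
- env.camera_model(name): a dict with "K" (3x3 intrinsics, pixels), "rvec" (rotation vector, rad) and "tvec" (3), from world to camera coordinates, as OpenCV has them. Camera axes: x right, y down, z forward; pixel columns grow to the right and rows downward; lengths in m; the calibration is good to about 2 mm. A picture is of the moment at which its call begins: read the wrist's pose just before it. camera_model takes no time and is no camera call; for the wrist camera it gives the pose at the moment of the call.
- env.hand_in(): hands the job in, once; it reports no verdict.
The state is a dict: "t": time; "q": joint angles; "dq": joint speeds; "joint_torque": joint torques, N m; "eef_pos": TCP position; "eef_rot": TCP orientation; "ft_force": force on the tool from outside, world axes, zero at the start; "torque": the same for the moment, N m; "width": opening from 0.0 (shut) to 1.0 (fully open).
Only numpy, scipy, OpenCV 4.12 (cv2) and the standard library are available. Lean on these libraries where they do the work, as an engineer would, in place of code of your own. Each camera call takes 0.05 s, during which the arm holds its last target. There are 200 camera calls.

## Working session

There is one attempt and no reset: what is moved stays moved. The work goes in short steps, Python scripts to look and compute and a tool call to move; the robot and the scene stay as the last step left them, time stands still between calls to the robot, and variables do not carry over. Pictures are saved under pics/ and viewed, about 8 in all and at most 12, crops included, and the job is handed in when it is done.

Besides the shell and the picture viewer there is one more tool, called as name(argument=value, ...) on one line, values as JSON. arm_command: Moves the arm, as the interface text tells. Its arguments: {"type":"object","properties":{"series":{"type":"array"},"fingers":{"type":"number"},"force":{"type":"number"}},"required":["series"]}

```bash
mkdir -p pics; ls; python3 - <<'E'
from station import env
import cv2,numpy as np
o=env.get_obs();print(o)
for n in("scene","side"):
    p,d=env.camera(n);m=env.camera_model(n);print(n,m)
    np.savez(f"pics/{n}0.npz",p=p,d=d,**m)
    cv2.imwrite(f"pics/{n}0.png",p[:,:,::-1])
E
```

```text
pics
{'t': 0.0, 'q': array([ 1.04381742e+00,  2.17769999e-01,  1.61493459e+00, -2.29437371e-05,
        1.31131388e+00, -1.12218006e-01]), 'dq': array([ 0.00129472,  0.0007908 , -0.00065686,  0.00016809, -0.0024287 ,
        0.00070276]), 'joint_torque': array([ 1.79723147e-04, -3.96829033e+01, -3.03859842e+01, -2.04325629e-04,
        9.54211224e-03,  8.74329942e-06]), 'eef_pos': array([0.25143681, 0.57129405, 0.22995822]), 'eef_rot': array([ 0.32353283,  1.5469465 , -0.32718304]), 'ft_force': array([-0.37649511, -0.38856277, -0.81073057]), 'torque': array([0.01106325, 0.06839119, 0.01080666]), 'width': 1.00330204310157}
scene {'K': array([[479.22427504,   0.        , 318.94615811],
       [  0.        , 479.22427504, 240.63391619],
       [  0.        ,   0.        ,   1.        ]]), 'rvec': array([ 0.92875804,  2.31275888, -1.27163559]), 'tvec': array([ 0.35536918, -0.07489426,  1.39627468])}
side {'K': array([[460.02986792,   0.        , 321.5104278 ],
       [  0.        , 460.02986792, 238.317168  ],
       [  0.        ,   0.        ,   1.        ]]), 'rvec': array([ 2.05729684, -0.75973976,  0.40235005]), 'tvec': array([-0.39370063,  0.3489661 ,  0.57769552])}
```

View pics/scene0.png

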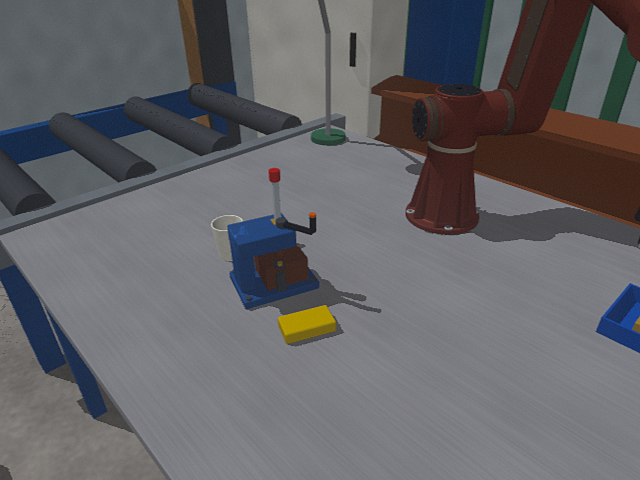

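View pics/side0.png

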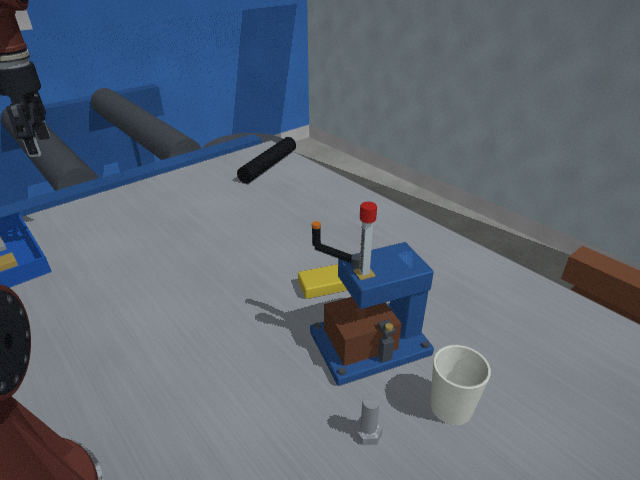

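Scene picture: red knob (274,175), orange post top (312,215), yellow case (307,323). Side picture: knob (368,212), post (316,225), bolt (370,418), cup (460,385).

```bash
cat > h.py <<'E'
import cv2,numpy as np
R=lambda m:cv2.Rodrigues(np.array(m["rvec"],float))[0]
def ray(m,uv):
    r=R(m); d=r.T@np.linalg.inv(m["K"])@np.array([uv[0],uv[1],1.]); return -r.T@np.array(m["tvec"]),d
def plane(m,uv,z):
    c,d=ray(m,uv); return c+d*(z-c[2])/d[2]
def tri(m1,u1,m2,u2):
    c1,d1=ray(m1,u1);c2,d2=ray(m2,u2)
    s=np.linalg.lstsq(np.c_[d1,-d2],c2-c1,rcond=None)[0]
    a,b=c1+s[0]*d1,c2+s[1]*d2
    return (a+b)/2,np.linalg.norm(a-b)
def blob(p,lo,hi,box=None,show=True):
    h=cv2.cvtColor(p,cv2.COLOR_RGB2HSV); k=cv2.inRange(h,lo,hi)
    if box: b=np.zeros_like(k);x0,y0,x1,y1=box;b[y0:y1,x0:x1]=1;k=k*b
    n,l,s,c=cv2.connectedComponentsWithStats(k)
    i=1+np.argmax(s[1:,4]); return c[i],s[i]
RED=((0,200,90),(4,255,255)); ORG=((7,180,140),(18,255,255)); YEL=((22,180,80),(32,255,255))
E
python3 - <<'E'
from h import *
S=dict(np.load("pics/scene0.npz"));D=dict(np.load("pics/side0.npz"))
bx={'k':((260,160,290,190),(355,195,382,230)),'o':((304,208,320,222),(308,218,325,232))}
P={}
for n,c in(('k',RED),('o',ORG)):
    a,sa=blob(S['p'],*c,bx[n][0]);b,sb=blob(D['p'],*c,bx[n][1])
    P[n],e=tri(S,a,D,b);print(n,a,sa,b,sb,P[n],e)
v=(P['o']-P['k'])[:2];print(v,np.linalg.norm(v),np.hypot(51,84.2))
t=.61+1.65;w=np.array([80*np.cos(t),80*np.sin(t)+22.5])/1e3
yaw=np.arctan2(v[1],v[0])-np.arctan2(w[1],w[0]);print("yaw",yaw)
k=P['k'][:2];piv=k+.0225*np.array([-np.sin(yaw),np.cos(yaw)]);print("piv",piv)
for j in(1.65,1.5,1.3,1,.6,.3,0):print(j,piv+.08*np.array([np.cos(yaw+.61+j),np.sin(yaw+.61+j)]))
c,s=blob(S['p'],*YEL);print('case',c,s,plane(S,c,.02))
print('bolt',plane(D,(370,436),.0),'cup',plane(D,(455,415),0))
for uv in((368,400),): print(plane(D,uv,.075))
E
```

```text
k [273.61538462 169.92307692] [269 169  10   3  26] [368.60714286 212.10714286] [361 203  16  20 140] [ 0.52602769 -0.0922962   0.28159227] 0.00017976963271091486
o [312.   213.75] [309 212   7   4  16] [316.16216216 224.10810811] [312 222   8   7  37] [0.51675795 0.01288055 0.21512909] 0.001469570660831781
[-0.00926974  0.10517675] 0.1055844554091486 98.44104834874526
yaw -0.45538456902580804
piv [ 0.53592336 -0.07208913]
1.65 [0.51738781 0.00573396]
1.5 [0.52922568 0.00763001]
1.3 [0.54519694 0.00737156]
1 [0.56826498 0.00108203]
0.6 [ 0.59420616 -0.01728845]
0.3 [ 0.60779776 -0.03695978]
0 [ 0.61496903 -0.05976912]
case [306.40206186 323.63436426] [ 278  305   58   39 1455] [0.60462142 0.08604191 0.02      ]
bolt [ 0.42414569 -0.21809127  0.        ] cup [ 0.54686917 -0.27735213  0.        ]
[ 0.42288204 -0.20942237  0.075     ]
```

```bash
python3 - <<'E'
from h import *
S=dict(np.load("pics/scene0.npz"));D=dict(np.load("pics/side0.npz"))
def rb(p,box):
    h=cv2.cvtColor(p,cv2.COLOR_RGB2HSV);h[...,0]=(h[...,0].astype(int)+20)%180
    return blob(cv2.cvtColor(h,cv2.COLOR_HSV2RGB),(12,150,40),(25,255,255),box)
a,sa=rb(S['p'],(258,160,292,190));b,sb=rb(D['p'],(352,195,385,230))
# box centres of the cylinder silhouettes
A=sa[:2]+(sa[2:4]-1)/2;B=sb[:2]+(sb[2:4]-1)/2
print(sa,sb,a,b);k,e=tri(S,A,D,B);print(k,e)
def ob(p,box): return blob(p,(5,150,90),(20,255,255),box)
a,s1=ob(S['p'],(304,208,320,222));b,s2=ob(D['p'],(308,218,325,232));print(s1,s2,a,b)
o,e=tri(S,a,D,b);print(o,e,plane(S,a,.216),plane(D,b,.216))
v=(o-k)[:2];print(v,np.linalg.norm(v))
w=np.array([80*np.cos(2.26),80*np.sin(2.26)+22.5])
print("yaw",np.arctan2(v[1],v[0])-np.arctan2(w[1],w[0]))
E
```

```text
[269 168  11  14 134] [360 202  17  21 311] [274.13432836 174.47761194] [367.80385852 211.85209003]
[ 0.53229697 -0.08463358  0.27579514] 0.0012046510831032727
[309 212   7   6  34] [312 221   9   8  56] [312.32352941 214.55882353] [315.80357143 224.73214286]
[0.51669562 0.01373212 0.2135532 ] 0.0014743594773772859 [0.51898897 0.01738782 0.216     ] [0.51476358 0.01024448 0.216     ]
[-0.01560135  0.0983657 ] 0.09959524212492789
yaw -0.3859969871877924
```

```bash
python3 - <<'E'
from h import *
from station import env
o=env.get_obs();r=cv2.Rodrigues(o['eef_rot'])[0];print(r.round(3));m=env.camera_model("wrist");Rc=R(m)
print("jaw dir",np.arctan2(r[1,1],r[0,1]));c=-Rc.T@m['tvec'];print("cam in tool",(r.T@(c-o['eef_pos'])).round(3),"view dir world",Rc[2].round(3))
E
```

```text
[[-0.001  0.403  0.915]
 [-0.002  0.915 -0.403]
 [-1.    -0.002 -0.   ]]
jaw dir 1.15598962762196
cam in tool [-0.143 -0.001 -0.079] view dir world [ 0.284 -0.128 -0.95 ]
```

arm_command(series=[0.02,-0.02,0.04,0,0,-0.07,0.04,-0.04,0.08,0,0,-0.14,0.05,-0.06,0.115,0,0,-0.21,0.065,-0.085,0.145,0,0,-0.28,0.08,-0.115,0.17,0,0,-0.35], fingers=-0.2, force=30)

```text
t: 0.52
eef_pos: [0.3272, 0.4664, 0.3943]
eef_rot: [0.757, 1.435, -0.754]
ft_force: [0.2, 0.1, 0.0]
width: 0.598
```

arm_command(series=[0.02,-0.035,0,0,0,-0.07,0.04,-0.07,0,0,0,-0.14,0.06,-0.105,0,0,0,-0.21,0.08,-0.14,0,0,0,-0.28,0.1,-0.175,0,0,0,-0.35])

```text
t: 0.93
eef_pos: [0.4271, 0.2899, 0.3918]
eef_rot: [1.171, 1.233, -1.172]
ft_force: [0.5, 0.7, 0.8]
width: 0.601
```

arm_command(series=[0.02,-0.035,0,0,0,-0.07,0.04,-0.07,0,0,0,-0.14,0.06,-0.105,0,0,0,-0.21,0.08,-0.14,0,0,0,-0.28,0.1,-0.175,0,0,0,-0.35])

```text
t: 1.35
eef_pos: [0.5271, 0.1148, 0.3917]
eef_rot: [1.566, 0.931, -1.567]
ft_force: [1.0, 0.8, 0.5]
width: 0.602
```

arm_command(series=[0.005,-0.035,0,0,0,0,0.01,-0.07,0,0,0,0,0.01,-0.106,0,0,0,0,0.01,-0.106,0,0,0,0])

```text
t: 1.68
eef_pos: [0.5367, 0.0048, 0.3912]
eef_rot: [1.564, 0.927, -1.57]
ft_force: [0.7, 0.3, 0.1]
width: 0.599
```

```bash
python3 - <<'E'
from h import *
from station import env
o=env.get_obs();print(o['t'],o['q'],o['eef_pos'],o['eef_rot'],o['width']);m=env.camera_model("wrist");p,d=env.camera("wrist")
r=cv2.Rodrigues(o['eef_rot'])[0];print("jaw dir",np.arctan2(r[1,1],r[0,1]),r[:,0])
np.savez("pics/w1.npz",p=p,d=d,**m);cv2.imwrite("pics/w1.png",p[:,:,::-1])
E
```

```text
1.6833 [-0.11963028 -0.05697296  1.61176892 -0.00393333  1.58820362  0.38054372] [0.53670913 0.00478305 0.3911961 ] [ 1.56357256  0.92708085 -1.56996864] 0.5994326848980405
jaw dir -0.5002393739199579 [-0.00186635 -0.00373669 -0.99999128]
```

View pics/w1.png

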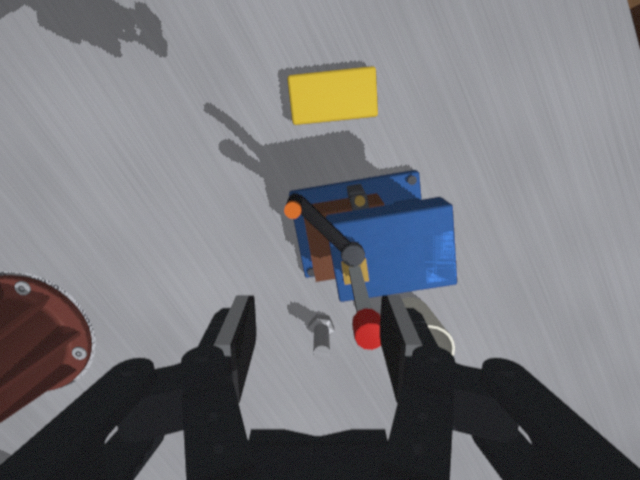

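Wrist view: orange post top (293,210), grey pivot boss (353,254), red knob (369,328), yellow case (334,95), bolt (320,330) on the robot side.

```bash
python3 - <<'E'
from h import *
W=dict(np.load("pics/w1.npz"))
a,s=blob(W['p'],(5,150,90),(20,255,255),(270,190,320,230));o=plane(W,a,.216);print('post',a,s,o)
piv=plane(W,(353.5,252),.185);print('pivot approx(z guess .185)',piv,np.linalg.norm((o-piv)[:2]), 'depth',W['d'][252,353],W['d'][int(a[1]),int(a[0])])
# 3D from depth
for n,uv in(('post',a),('boss',(353,252)),('knobtop',(369,322)),('knob2',(372,332)),('head',(400,240))):
    c,d=ray(W,uv);z=W['d'][int(round(uv[1])),int(round(uv[0]))];print(n,c+d*z)
A=plane(W,(330,214),.165);B=plane(W,(449,199),.165);C=plane(W,(456,283),.165);E=plane(W,(340,300),.165)
print("head corners",A,B,C,E);
for x,y in((A,B),(E,C)):print("edge yaw",np.arctan2(*(y-x)[1::-1]),np.linalg.norm(x-y))
for x,y in((A,E),(B,C)):print("edge yaw+90",np.arctan2(*(y-x)[1::-1])+np.pi/2,np.linalg.norm(x-y))
E
```

```text
post [292.60759494 209.26582278] [284 201  18  18 237] [0.51795871 0.01319191 0.216     ]
pivot approx(z guess .185) [ 0.54314666 -0.05852298  0.185     ] 0.0760095922931185 depth 0.3765151 0.32469186
post [0.51806346 0.0133039  0.21658282]
boss [ 0.54237749 -0.05968621  0.1813225 ]
knobtop [ 0.5376076  -0.0739272   0.28747792]
knob2 [ 0.53601077 -0.08183022  0.28863872]
head [ 0.5888842  -0.07695101  0.16577605]
head corners [ 0.53911487 -0.01874279  0.165     ] [ 0.64927657 -0.06158609  0.165     ] [ 0.62080116 -0.14969882  0.165     ] [ 0.50350952 -0.10839095  0.165     ]
edge yaw -0.370912096546301 0.11819961153841144
edge yaw -0.33861633070195635 0.12435300523269707
edge yaw+90 -0.3780623315683429 0.09646001128462886
edge yaw+90 -0.3125759844411671 0.09259968646740885
```

arm_command(series=[-0.019,0.0085,-0.03,0,0,0,-0.019,0.0085,-0.07,0,0,0,-0.019,0.0085,-0.11,0,0,0,-0.019,0.0085,-0.14,0,0,0,-0.019,0.0085,-0.14,0,0,0])

```text
t: 2.15
eef_pos: [0.512, 0.0209, 0.2437]
eef_rot: [1.553, 0.945, -1.576]
ft_force: [-1.0, 0.1, -1.6]
width: 0.601
```

arm_command(series=[0,0,-0.02,0,0,0,0,0,-0.04,0,0,0,0,0,-0.06,0,0,0,0,0,-0.066,0,0,0,0,0,-0.066,0,0,0])

```text
t: 2.57
eef_pos: [0.5171, 0.0199, 0.1857]
eef_rot: [1.561, 0.936, -1.564]
ft_force: [-0.2, -1.1, 0.2]
width: 0.599
```

```bash
python3 - <<'E'
from h import *
from station import env
o=env.get_obs();print(o['t'],o['eef_pos'],o['ft_force'],o['width']);m=env.camera_model("wrist");p,d=env.camera("wrist")
cv2.imwrite("pics/w2.png",p[:,:,::-1])
E
```

```text
2.5667 [0.51713777 0.01991584 0.18570577] [-0.22040625 -1.10716435  0.16217146] 0.5990322371352289
```

View pics/w2.png

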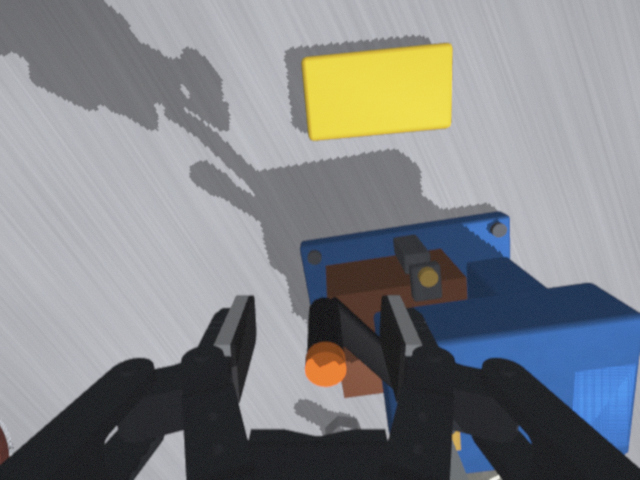

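Wrist view: post top (326,365) stands between the pads (250 / 385), centred. Measured y is 6 mm off my target; let it settle before closing.

arm_command(series=[0,0,0,0,0,0,0,0,0,0,0,0,0,0,0,0,0,0])

```text
t: 2.87
eef_pos: [0.519, 0.0192, 0.1881]
eef_rot: [1.564, 0.932, -1.56]
ft_force: [-0.0, -0.0, -0.6]
width: 0.603
```

arm_command(series=[-0.001,-0.006,-0.002,0,0,0,-0.001,-0.006,-0.002,0,0,0,-0.001,-0.006,-0.002,0,0,0])

```text
t: 3.12
eef_pos: [0.5168, 0.0128, 0.1843]
eef_rot: [1.563, 0.933, -1.563]
ft_force: [0.3, -0.4, 0.1]
width: 0.603
```

arm_command(series=[0,0,0,0,0,0,0,0,0,0,0,0,0,0,0,0,0,0,0,0,0,0,0,0,0,0,0,0,0,0], fingers=1, force=40)

```text
t: 3.53
eef_pos: [0.5167, 0.0133, 0.1843]
eef_rot: [1.563, 0.934, -1.563]
ft_force: [-0.6, 1.1, 1.2]
width: 0.15
```

arm_command(series=[0.0115,0.003,0,0,0,0,0.0235,0.004,0,0,0,0,0.0355,0.0035,0,0,0,0,0.047,0.001,0,0,0,0,0.047,0.001,0,0,0,0])

```text
t: 3.95
eef_pos: [0.5648, 0.0165, 0.1841]
eef_rot: [1.567, 0.938, -1.562]
ft_force: [1.4, 5.0, 0.9]
width: 0.154
```

arm_command(series=[0.0115,-0.004,0,0,0,0,0.0215,-0.01,0,0,0,0,0.0315,-0.017,0,0,0,0,0.0395,-0.026,0,0,0,0,0.0395,-0.026,0,0,0,0])

```text
t: 4.37
eef_pos: [0.6052, -0.0107, 0.1843]
eef_rot: [1.568, 0.935, -1.56]
ft_force: [3.2, 4.5, -0.3]
width: 0.15
```

arm_command(series=[0.006,-0.008,0,0,0,0,0.0105,-0.017,0,0,0,0,0.0105,-0.017,0,0,0,0])

```text
t: 4.62
eef_pos: [0.6147, -0.0287, 0.1842]
eef_rot: [1.565, 0.933, -1.562]
ft_force: [2.9, 1.6, 0.2]
width: 0.148
```

arm_command(series=[0,0,0,0,0,0,0,0,0,0,0,0,0,0,0,0,0,0,0,0,0.01,0,0,0,0,0,0.04,0,0,0], fingers=-0.2)

```text
t: 5.03
eef_pos: [0.6097, -0.0283, 0.2191]
eef_rot: [1.556, 0.942, -1.573]
ft_force: [0.3, 0.1, -1.2]
width: 0.599
```

arm_command(series=[0,0,0.04,0,0,0,0,0,0.08,0,0,0,0,0,0.12,0,0,0,0,0,0.165,0,0,0,0,0,0.165,0,0,0])

```text
t: 5.45
eef_pos: [0.6168, -0.0294, 0.4018]
eef_rot: [1.572, 0.921, -1.547]
ft_force: [0.4, -0.5, 1.6]
width: 0.602
```

```bash
python3 - <<'E'
from h import *
from station import env
o=env.get_obs();print(o['t'],o['eef_pos'],o['ft_force'],o['width']);m=env.camera_model("wrist");p,d=env.camera("wrist")
np.savez("pics/w3.npz",p=p,d=d,**m);cv2.imwrite("pics/w3.png",p[:,:,::-1])
E
```

```text
5.45 [ 0.61681656 -0.02935427  0.40182147] [ 0.41143802 -0.52642768  1.61414081] 0.6016460528105815
```

View pics/w3.png

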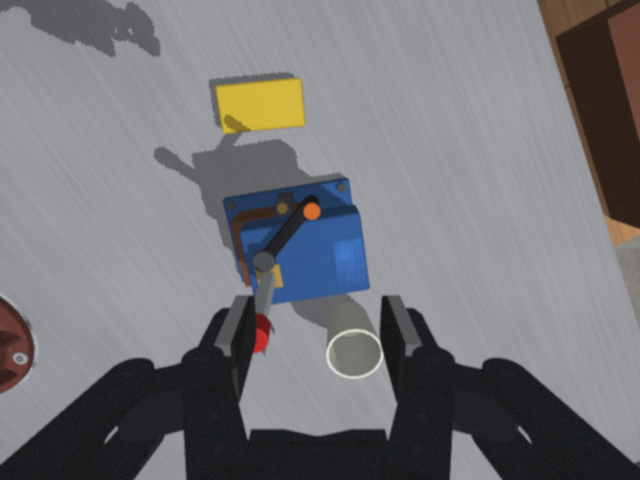

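Lever swung: post top at (312,211), boss (264,262), knob (258,335) beside the left finger; case, cup, bolt untouched.

```bash
python3 - <<'E'
from h import *
W=dict(np.load("pics/w3.npz"))
a,s=blob(W['p'],(5,150,90),(20,255,255),(290,190,330,230));o=plane(W,a,.216)[:2];print(a,o)
for piv in((.543,-.063),):
    v=o-np.array(piv);print(np.linalg.norm(v),np.arctan2(v[1],v[0])-.24)
E
```

```text
[311.08810573 210.44933921] [ 0.61371594 -0.03175904]
0.07730938895125194 0.17599807095167463
```

arm_command(series=[-0.03,-0.02,0,0,0,0,-0.06,-0.04,0,0,0,0,-0.08,-0.055,0,0,0,0,-0.08,-0.055,0,0,0,0,-0.08,-0.055,0,0,0,0], fingers=1)

```text
t: 5.92
eef_pos: [0.5327, -0.0843, 0.3888]
eef_rot: [1.564, 0.933, -1.564]
ft_force: [0.3, 1.5, -1.0]
width: 0.003
```

arm_command(series=[0,0,-0.03,0,0,0,0,0,-0.06,0,0,0,0,0,-0.075,0,0,0,0,0,-0.075,0,0,0,0,0,-0.075,0,0,0])

```text
t: 6.33
eef_pos: [0.5336, -0.083, 0.3127]
eef_rot: [1.561, 0.937, -1.564]
ft_force: [0.4, 1.5, 0.9]
width: 0.002
```

arm_command(series=[0.001,0,-0.008,0,0,0,0.001,0,-0.016,0,0,0,0.001,0,-0.024,0,0,0,0.001,0,-0.03,0,0,0,0.001,0,-0.036,0,0,0])

```text
t: 6.75
eef_pos: [0.5353, -0.0838, 0.2787]
eef_rot: [1.563, 0.933, -1.561]
ft_force: [-0.6, 0.9, 4.0]
width: 0.005
```

arm_command(series=[0,0,-0.006,0,0,0,0,0,-0.012,0,0,0,0,0,-0.018,0,0,0,0,0,-0.022,0,0,0,0,0,-0.022,0,0,0])

```text
t: 7.17
eef_pos: [0.5344, -0.0838, 0.2549]
eef_rot: [1.562, 0.935, -1.564]
ft_force: [-0.4, 0.3, 0.6]
width: -0.0
```

arm_command(series=[0,0,-0.001,0,0,0,0,0,-0.002,0,0,0,0,0,-0.003,0,0,0,0,0,-0.004,0,0,0,0,0,-0.005,0,0,0])

```text
t: 7.58
eef_pos: [0.5343, -0.0838, 0.2511]
eef_rot: [1.562, 0.935, -1.564]
ft_force: [-1.4, 0.5, 2.2]
width: 0.002
```

arm_command(series=[0,0,-0.001,0,0,0,0,0,-0.002,0,0,0,0,0,-0.003,0,0,0])

```text
t: 7.83
eef_pos: [0.5346, -0.0838, 0.2481]
eef_rot: [1.562, 0.934, -1.563]
ft_force: [-2.3, 0.1, 3.0]
width: -0.002
```

arm_command(series=[0,0,-0.001,0,0,0,0,0,-0.002,0,0,0,0,0,-0.003,0,0,0])

```text
t: 8.08
eef_pos: [0.5347, -0.0838, 0.2451]
eef_rot: [1.562, 0.934, -1.563]
ft_force: [-3.2, 0.3, 2.7]
width: -0.002
```

arm_command(series=[0,0,-0.001,0,0,0,0,0,-0.002,0,0,0,0,0,-0.003,0,0,0])

```text
t: 8.33
eef_pos: [0.5348, -0.0838, 0.2421]
eef_rot: [1.563, 0.934, -1.563]
ft_force: [-2.4, 0.2, 4.1]
width: 0.0
```

arm_command(series=[0,0,-0.001,0,0,0,0,0,-0.002,0,0,0])

```text
t: 8.5
eef_pos: [0.5348, -0.0838, 0.2401]
eef_rot: [1.563, 0.934, -1.563]
ft_force: [-2.8, 0.4, 3.5]
width: -0.004
```

arm_command(series=[0,0,-0.001,0,0,0,0,0,-0.002,0,0,0,0,0,-0.003,0,0,0])

```text
t: 8.75
eef_pos: [0.5349, -0.0838, 0.2372]
eef_rot: [1.563, 0.934, -1.562]
ft_force: [-2.0, 0.2, 3.0]
width: -0.001
```

arm_command(series=[0,0,-0.001,0,0,0,0,0,-0.002,0,0,0,0,0,-0.003,0,0,0])

```text
t: 9.0
eef_pos: [0.5349, -0.0838, 0.2341]
eef_rot: [1.563, 0.934, -1.563]
ft_force: [-1.7, -0.2, 3.6]
width: 0.002
```

arm_command(series=[0,0,-0.001,0,0,0,0,0,-0.002,0,0,0,0,0,-0.003,0,0,0])

```text
t: 9.25
eef_pos: [0.5348, -0.0838, 0.2311]
eef_rot: [1.563, 0.934, -1.563]
ft_force: [-3.0, -0.6, 3.3]
width: -0.002
```

arm_command(series=[0,0,-0.001,0,0,0,0,0,-0.002,0,0,0,0,0,-0.003,0,0,0])

```text
t: 9.5
eef_pos: [0.5348, -0.0838, 0.2281]
eef_rot: [1.563, 0.934, -1.563]
ft_force: [-2.0, -0.1, 3.4]
width: 0.002
```

arm_command(series=[0,0,-0.001,0,0,0,0,0,-0.002,0,0,0,0,0,-0.003,0,0,0])

```text
t: 9.75
eef_pos: [0.5348, -0.0838, 0.2251]
eef_rot: [1.563, 0.934, -1.563]
ft_force: [-2.0, -0.5, 2.7]
width: -0.003
```

arm_command(series=[0,0,-0.001,0,0,0,0,0,-0.002,0,0,0,0,0,-0.003,0,0,0])

```text
t: 10.0
eef_pos: [0.5349, -0.0838, 0.2228]
eef_rot: [1.563, 0.934, -1.562]
ft_force: [-4.1, 0.8, 6.8]
width: 0.002
```

Contact felt (force 3 → 6.8 N). One more millimetre.

arm_command(series=[0,0,-0.0005,0,0,0,0,0,-0.001,0,0,0])

```text
t: 10.17
eef_pos: [0.5349, -0.0838, 0.2222]
eef_rot: [1.563, 0.934, -1.562]
ft_force: [-4.2, 0.8, 7.2]
width: 0.001
```

arm_command(series=[0,0,0,0,0,0,0,0,0,0,0,0,0,0,0,0,0,0,0,0,0,0,0,0,0,0,0,0,0,0])

```text
t: 10.58
eef_pos: [0.5349, -0.0838, 0.2221]
eef_rot: [1.563, 0.934, -1.562]
ft_force: [-2.6, -0.3, 6.9]
width: -0.001
```

arm_command(series=[0,0,0.01,0,0,0,0,0,0.03,0,0,0,0,0,0.06,0,0,0,0,0,0.06,0,0,0,0,0,0.06,0,0,0])

```text
t: 11.0
eef_pos: [0.5368, -0.0842, 0.2839]
eef_rot: [1.566, 0.929, -1.557]
ft_force: [0.4, -0.5, 0.6]
width: 0.003
```

arm_command(series=[0.025,0.017,0.02,0,0,0,0.05,0.034,0.04,0,0,0,0.078,0.054,0.05,0,0,0,0.078,0.054,0.05,0,0,0,0.078,0.054,0.05,0,0,0], fingers=-0.2)

```text
t: 11.42
eef_pos: [0.6135, -0.0288, 0.3299]
eef_rot: [1.561, 0.936, -1.562]
ft_force: [-0.4, 1.0, -0.5]
width: 0.599
```

```bash
python3 - <<'E'
from h import *
from station import env
o=env.get_obs();print(o['t'],o['eef_pos'],o['width']);W=env.camera_model("wrist");p,d=env.camera("wrist")
a,s=blob(p,(5,150,90),(20,255,255),(280,200,370,350));print('post',a,s,plane(W,a,.216))
np.savez("pics/w4.npz",p=p,d=d,**W);cv2.imwrite("pics/w4.png",p[:,:,::-1])
S=env.camera_model("side");p,d=env.camera("side")
h=cv2.cvtColor(p,cv2.COLOR_RGB2HSV);h[...,0]=(h[...,0].astype(int)+20)%180
a,s=blob(cv2.cvtColor(h,cv2.COLOR_HSV2RGB),(12,150,40),(25,255,255),(340,190,400,280))
B=s[:2]+(s[2:4]-1)/2;c,dd=ray(S,B);k=np.linalg.lstsq(dd[:2,None],np.array([.535,-.084])-c[:2],rcond=None)[0];print(s,'knob centre z',(c+dd*k)[2])
E
```

```text
11.4167 [ 0.61351086 -0.02882691  0.32993755] 0.5989125455140627
post [318.88235294 232.29705882] [309 222  21  21 340] [ 0.61379071 -0.03158364  0.216     ]
[358 240  16  20 288] knob centre z 0.20859278999639774
```

Knob has stayed down (centre z 0.209, as expected), post at (0.614, -0.031). Descend on the post and pinch.

arm_command(series=[0,-0.002,-0.035,0,0,0,0,-0.002,-0.07,0,0,0,0,-0.002,-0.105,0,0,0,0,-0.002,-0.13,0,0,0,0,-0.002,-0.145,0,0,0])

```text
t: 11.93
eef_pos: [0.6082, -0.0322, 0.1803]
eef_rot: [1.559, 0.939, -1.572]
ft_force: [0.2, 0.4, -0.7]
width: 0.601
```

arm_command(series=[0,0,0,0,0,0,0,0,0,0,0,0,0,0,0,0,0,0])

```text
t: 12.18
eef_pos: [0.613, -0.0324, 0.1873]
eef_rot: [1.564, 0.932, -1.562]
ft_force: [-0.3, 0.6, 0.4]
width: 0.599
```

arm_command(series=[0,0,-0.002,0,0,0,0,0,-0.002,0,0,0,0,0,-0.002,0,0,0,0,0,-0.002,0,0,0,0,0,-0.002,0,0,0], fingers=1, force=50)

```text
t: 12.6
eef_pos: [0.6134, -0.032, 0.1857]
eef_rot: [1.563, 0.933, -1.561]
ft_force: [-0.8, 0.1, 3.5]
width: 0.147
```

arm_command(series=[-0.0105,0.017,0,0,0,0,-0.019,0.0255,0,0,0,0,-0.0285,0.033,0,0,0,0,-0.039,0.0385,0,0,0,0,-0.05,0.043,0,0,0,0])

```text
t: 13.02
eef_pos: [0.5668, 0.0141, 0.186]
eef_rot: [1.573, 0.933, -1.55]
ft_force: [4.7, 3.9, -0.3]
width: 0.148
```

arm_command(series=[-0.012,0.002,0,0,0,0,-0.024,0.003,0,0,0,0,-0.036,0.002,0,0,0,0,-0.044,0,0,0,0,0,-0.044,0,0,0,0,0])

```text
t: 13.43
eef_pos: [0.5196, 0.0127, 0.1859]
eef_rot: [1.567, 0.934, -1.558]
ft_force: [-0.7, 4.4, 3.9]
width: 0.144
```

Lever should be near 1.6. Release and lift.

arm_command(series=[0,0,0,0,0,0,0,0,0,0,0,0,0,0,0,0,0,0,0,0,0,0,0,0,0,0,0.03,0,0,0], fingers=-0.2)

```text
t: 13.85
eef_pos: [0.5138, 0.0113, 0.2073]
eef_rot: [1.554, 0.943, -1.576]
ft_force: [-0.1, -0.8, -1.2]
width: 0.599
```

arm_command(series=[0,0,0.04,0,0,0,0,0,0.08,0,0,0,0,0,0.12,0,0,0,0,0,0.165,0,0,0,0,0,0.165,0,0,0])

```text
t: 14.27
eef_pos: [0.5224, 0.0105, 0.3892]
eef_rot: [1.571, 0.923, -1.549]
ft_force: [0.8, -0.3, 1.1]
width: 0.596
```

arm_command(series=[0,0,0,0,0,0,0,0,0,0,0,0,0,0,0,0,0,0,0,0,0,0,0,0])

```text
t: 14.6
eef_pos: [0.5178, 0.0112, 0.3763]
eef_rot: [1.56, 0.937, -1.567]
ft_force: [0.5, -0.1, 0.2]
width: 0.6
```

```bash
python3 - <<'E'
from h import *
from station import env
o=env.get_obs();print(o['t'],o['eef_pos'],o['width'],o['ft_force']);W=env.camera_model("wrist");p,d=env.camera("wrist")
a,s=blob(p,(5,150,90),(20,255,255),(230,170,370,350));q=plane(W,a,.216)[:2];v=q-np.array([.543,-.063]);print('post',a,q,np.linalg.norm(v),'lever',np.arctan2(v[1],v[0])-.24)
cv2.imwrite("pics/w5.png",p[:,:,::-1])
S=env.camera_model("side");p,d=env.camera("side")
h=cv2.cvtColor(p,cv2.COLOR_RGB2HSV);h[...,0]=(h[...,0].astype(int)+20)%180
a,s=blob(cv2.cvtColor(h,cv2.COLOR_HSV2RGB),(12,150,40),(25,255,255),(340,190,400,280))
B=s[:2]+(s[2:4]-1)/2;c,dd=ray(S,B);k=np.linalg.lstsq(dd[:2,None],np.array([.535,-.084])-c[:2],rcond=None)[0];print(s,'knob z',(c+dd*k)[2])
cv2.imwrite("pics/s5.png",p[:,:,::-1])
E
```

```text
14.6 [0.51775273 0.01120385 0.37631988] 0.6001817904998529 [ 0.50088163 -0.07684326  0.19221011]
post [320.46909091 206.76727273] [0.52209749 0.01412884] 0.07991103434150935 lever 1.5954471366318215
[358 240  16  20 284] knob z 0.20859278999639774
```

View pics/s5.png

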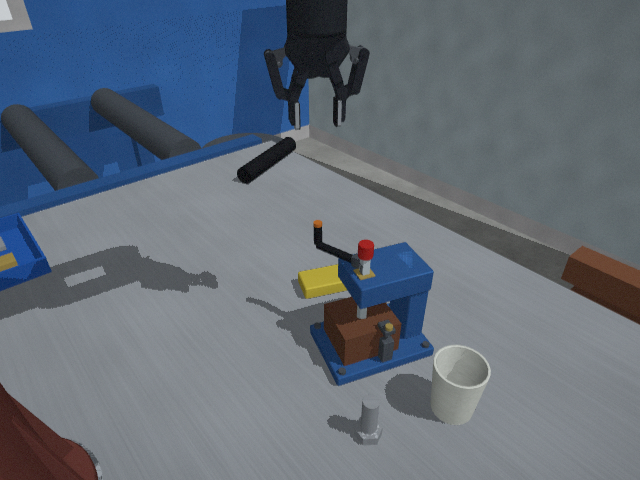

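Side view: knob down at (366,250) with the foot in the bore, lever back at clamped (318,225), bolt (370,418), cup (460,385) and case in place, gripper clear. Handing in.

```bash
python3 -c "
from station import env
print(env.hand_in())"
```

```text
the job is handed in; nothing more can be done
None
```

I did the full sequence and handed the job in at about 15 s of the 67 s. The hand-in gives no verdict, so what follows is my own measurements.

- **Loosening:** I pinched the post and swung the lever to about 0.18 rad.
- **Probing:** I pushed the knob down with closed fingers. The push rose from about 3 N while sliding to about 7 N, so the foot should bear on the bottom with about 4 N. The bore is about 40 mm deep, estimated from the tool height.
- **Locking:** I swung the lever back to about 1.6 rad by camera, then let go and lifted clear.

**Last checks:**
- The knob centre stayed at z = 0.209 m before and after locking, so the probe did not move.
- In the final side picture the cup, bolt and case look unmoved, and the gripper is clear.
- The foot's force after letting go could not be measured directly. It is inferred from the knob staying at the same height.
- One reading disagreed: over the post the arm settled about 6 mm off my target, and I corrected that before gripping.

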